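# Clamp an eyelet-setting punch in the V-block fixture

## Robot

A 7-joint arm with a two-finger parallel gripper is mounted at the origin on the work surface. World frame = base frame: x ahead of the robot, y to its left, z up, the work surface at z = 0. Lengths are in m, angles in rad, forces in N, time in s.
With the tool pointing down it reaches from about 0.4 to 0.85 m from the base axis. Payload 10.4 kg.
Tool frame: the origin (TCP) lies between the finger pads; the fingertips stand 22 mm ahead of it and the grasp point (between the pads) lies 3 mm ahead of it; z points along the fingers, y is the line along which they close (so a half turn about z gives the same grasp; the last joint's range is limited). The gripper opens to 85 mm and grips with 20 to 120 N. Pads are 22 mm wide; open, the fingers measure 114 mm over their backs; the gripper's body (76 mm by 85 mm) begins 54 mm behind the grasp point. The pads swing forward as they close: fully open they stand 13 mm farther back than shut.
Start: joints at [1.14, 0.332, -0.065, 1.46, 0.022, 1.35, -0.088], TCP at [0.248, -0.574, 0.253] pointing down, gripper open.
Joint ranges: [-2.6, 2.6], [-0.5, 2.12], [-1.47, 1.34], [0.16, 2.42], [-1.27, 4.41], [0.06, 2.06], [-2.6, 2.6]. Speed limits (rad/s): [2.22, 2.22, 2.79, 2.79, 3.14, 3.14, 3.14].

## Interface

Orientations are given as a unit quaternion [x, y, z, w].
In Python, from workcell import manip, camera, ticket, boxes_of, outline_of gives the robot as it stands.
- The arm moves only by the tool carry_out, never from a script. Its argument "deltas" is a list of rows, each a list of 5 numbers: the shift along the tool's x, y, z as a fraction of full scale, then the turn about the tool's z as a fraction of full scale, then the opening, from -1 (shut) to 1 (fully open), so that 0 is half open. In form: [[tx, ty, tz, spin, gripper], ...]. A call has 1 to 20 rows; each row is the pose to reach, as a shift and turn from the pose commanded when the call began, along the tool's axes at that moment; what a row does not reach only later rows make up. Full scale, the value 1, is 150 mm for a shift and 30 degrees for a turn. A row lasts 1/8 s, in which the tool goes at most 62.5 mm and 10.7 degrees, less where a joint would pass 70% of its speed; a pose out of reach is approached as far as the arm can. A call with a number of a shift or a turn outside -1 to 1 is refused whole. A call with a gripper value outside its range is refused whole. The fingers move at their own pace and stop on an object; "force" is the grip in N (left out, the last holds). Time passes only in rows, so rows that repeat a pose let the fingers close. It gives the time, the measured TCP pose, the force, the opening and the grip force at its end, in the units of the state.
- manip.get_obs(): the state, without advancing time (a new reading comes with each control period).
- camera(name): name is "scene" or "top" or "wrist"; returns a dict with "img" (420x560x3 uint8, red, green, blue), "depth" (420x560 float32, m along the optical axis (not along the pixel's ray), 0 where there is no reading), "vertical_fov" (degrees; the focal length in pixels is half the picture's height over the tangent of half this angle, whatever the lens; pixels are square), "cx", "cy" (the principal point, pixels), "R" (3x3) and "t" (3): a world point X has camera coordinates R X + t. Camera axes: x right, y down, z forward; pixel columns grow to the right and rows downward; lengths in m; the calibration is good to about 2 mm. A picture is of the moment at which its call begins.
- ticket.hand_in(): hands the job in; it is judged then, once.
Trained networks look in a picture, given as the dict that the camera call returned (one of the last four; its "shot" number tells which), for a name from the list of things; names that differ only in an ending like _2 or _b are one class to them, and where a whole thing is asked for, a point or a joint stands for the part that bears it (a point fixed in the world has none). Each returns a list of dicts, best first, with "conf" (0 to 1); they miss things now and then, are a little off and sometimes report something else, mostly with a low value. They report only what shows in the picture. A call takes as long as a camera call.
- boxes_of(query, picture): "position" ([x, y, z] in m, in world coordinates, good to about 4 mm: the middle of the surface that is visible of it).
- outline_of(query, picture): "region" (420x560 bool, what is visible of it).
The state is a dict: "clock": time; "joint_pos": joint angles; "joint_velocities": joint speeds; "tau": joint torques, N m; "position": TCP position; "ee_rot": TCP orientation; "ft_force": force on the tool from outside, world axes, zero at the start; "torque": the same for the moment, N m; "grip_width": opening from 0.0 (shut) to 1.0 (fully open); "grasp_force": force on a finger pad.
Only numpy, scipy, OpenCV 4.12 (cv2) and the standard library are available. Lean on these libraries where they do the work, as an engineer would, in place of code of your own. Each camera call takes 0.05 s, during which the arm holds its last target. There are 200 camera calls.

## Task

The big eyelet-setting punch has to be held for dressing its nose: lay it gently in the V-block fixture with its small nose pointing away from the stop screw, so that it beds in both V's, and slide it along until its plain end is firmly up against the stop screw, without ramming it. Then swing the hinged strap over it and press the strap down, firmly but no harder than needed, until the spring catch snaps over its end; let go and leave the other things on the bench as they are.

Things in the scene. Friction and masses are not known exactly. Their poses are not given: they have to be found in the camera images.
- punch: Eyelet-setting punch to be clamped: bare steel round bar lying on the mat, shank 34 mm diameter x 120 mm, then a stepped nose; 145 mm long, 0.4 to 0.65 kg. Origin on its axis at mid-shank (17 mm above what it lies on), 3 mm from the balance point; x along the axis, plain end at +60, shoulder at -60, nose tip at -85 mm. It may roll: y, z point anywhere round the axis. Not the thinner tool.
- punch_end (a point): Centre of the punch's plain end face (the end that goes against the stop screw).
- punch_nose (a point): Centre of the punch's nose tip: nose 21 mm diameter x 18 mm, then 12 mm x 7 mm, ending here.
- fixture: Steel V-block fixture, bolted down. Origin at the underside of its base plate (170 x 170 x 12 mm, centred at x = +20 mm) below the groove; x along the groove, z up. Two 90-degree V rests, x = -56 to -30 and +38 to +64 mm, 60 mm wide, tops at z = 52 mm, mouth 32 mm wide, oiled (drag on the punch under 5 N); cut down to z = 34 mm between. Hinge ears at x = 36 to 64, y = 35 to 53 mm, up to z = 98 mm; stop bracket at +x.
- seat (a point): Point on the axis of a seated punch, at fixture x = 0, y = 0, z = 60 mm: 8 mm above the tops of the V rests, so the punch stands proud of them. The seated punch's x axis runs along the fixture's +x, nose towards -x.
- stop_bracket (a point): Face, on the groove axis, of the bracket (82 mm high, 44 mm wide) that carries the stop screw, at fixture x = +88 mm. The screw, a 14 mm steel rod with domed tip, points from it to -x on the groove axis, run in by an unknown amount: its tip is anywhere from x = +60 to +78 mm (not measured: feel or see it), so the home punch's origin is at x = 0 to +18 mm. It does not yield.
- strap (a joint): Angle of the clamp strap about its pin, rad: 0 closed, level across the groove with its end towards the fixture's -y; pi/2 upright; beyond leans out over +y (starts 1.9 to 2.5). Stays where left; hinge drag 0.12 N m. Bar 16 mm wide, 8 mm thick, 96 mm long from the pin. Closed fingers can push it over from +y. From 0.07 it meets punch and catch: pressing home takes 10 to 15 N; latched it reads 0.006.
- strap_hinge (a point): Middle of the strap's hinge pin (parallel to the fixture's x), at fixture x = 50, y = 44, z = 88 mm.
- strap_thumb (a point): Middle of the ribbed thumb plate (22 x 24 mm) on the strap's upper face, 70 mm from the pin and 7 mm above the strap's middle plane; with the strap closed at fixture x = 50, y = -26, z = 95 mm, facing up. Press the strap down here.
- pad: Black nylon pressure pad, 15 mm diameter, on a spring plunger under the strap, 44 mm from the pin; origin on the strap's underside above it, its face 10 mm below that. It gives 5 mm and is then solid: latched on the punch it is pressed in about 3 mm and bears with some 15 N; once it is solid the load on the punch climbs steeply.
- hook (a joint): Angle of the spring catch at the fixture's -y side, rad: 0 upright (engaged), growing as it is pushed out to -y. The strap's end coming down on its sloping nose pushes it out by about 0.1 and it springs back over the strap by itself. A finger tab stands outward at its top, to fixture y = -79 mm.
- hook_nose (a point): Inner lower edge of the catch's nose, under which the strap's end is held: at fixture x = 50, y = -47, z = 92.6 mm; the nose is 12 mm wide and rises from here to z = 108 mm at y = -57 mm.
- drift: The other round steel tool, a plain drift 22 mm diameter x 150 mm, lying; origin in its middle. Leave it alone.
- anvil: Small round steel setting anvil, 44 mm diameter, 34 mm high, standing; origin under its centre. Leave it alone.
- mallet: Mallet with wooden handle and white head 44 mm diameter, about 240 mm long, lying; origin on the underside near the middle of the handle. Leave it alone.
- pliers: Pliers with red grips, 170 mm long, 18 mm high, lying; origin at the rivet. Leave them alone.
- tape: Roll of clear tape, 90 mm diameter, 25 mm high, lying flat; origin under its centre. Leave it alone.
- carton: Small open cardboard box of brass eyelets, 130 x 100 x 55 mm; origin under its centre. Leave it alone.
- knife: Yellow utility knife 160 mm long, 13 mm high, lying; origin under its handle. Leave it alone.

How it is judged:
On the way:
1. the punch lies in both V's, nose away from the stop, and is pressed against the stop screw with more than 3 N for 0.2 s (contact force between punch and stop above 3 N and x of punch_end in the frame of fixture above 0.055 m and angle between the x axis of punch and the x axis of fixture, either way round below 0.05 rad and z of punch in the frame of fixture between 0.057 and 0.064 m), for 0.2 s.
At the end, for the whole second after the job is handed in: Punch bedded in both Vs, nose away from the stop (axis along the groove within 0.03 rad, within 2 mm of the seated line), its plain end within 3 mm of the stop screw tip, strap closed (within 0.03 rad) under the upright catch (below 0.04 rad) with the pad bearing on it over 5 N, at rest (angle between the x axis of punch and the x axis of fixture, either way round below 0.03 rad and y of punch in the frame of fixture between -0.002 and 0.002 m and z of punch in the frame of fixture between 0.058 and 0.062 m and distance between punch_end and stop_tip below 0.003 m and value of joint strap between -0.03 and 0.03 rad and value of joint hook below 0.04 rad and contact force between pad and punch above 5 N and linear speed of punch below 0.01 m/s); the robot touches nothing.
It fails at once if the punch is dropped into the fixture (faster than 0.35 m/s close over it) (linear speed of punch above 0.35 m/s and z of punch in the frame of fixture below 0.09 m and horizontal distance between punch and fixture below 0.1 m).
It fails at once if the punch is rammed against the stop screw (over 30 N) (contact force between punch and stop above 30 N).
It fails at once if the strap is forced down on the punch (over 60 N under the pad) (contact force between pad and punch above 60 N).
It fails at once if a bystander is moved more than 30 mm (distance of any of drift, anvil, mallet, pliers, tape, carton, knife from where it was at the start of the episode above 0.03 m).
It also fails if it takes over 64 s, if anything falls off the work surface, if the arm or the gripper's body presses on something with over 40 N, if the wrist force passes 120 N, or if a joint passes its speed limit or range.

## Working session

There is one attempt and no reset: what is moved stays moved. The work goes in short steps, Python scripts to look and compute and a tool call to move; the robot and the scene stay as the last step left them, time stands still between calls to the robot, and variables do not carry over. Pictures are saved under pics/ and viewed, at most 10 in all, crops included, and the job is handed in when it is done.

Besides the shell and the picture viewer there is one more tool, called by a JSON object that holds its "name" and its "arguments", one argument or row to a line. carry_out: Moves the arm, as the interface text tells. Its arguments: {"type":"object","properties":{"deltas":{"type":"array","items":{"type":"array","items":{"type":"number"}}},"force":{"type":"number"}},"required":["deltas"]}

```bash
mkdir -p pics; cat > h.py <<'E'
import numpy as np, cv2
from workcell import manip, camera, ticket, boxes_of, outline_of
from scipy.spatial.transform import Rotation as Ro
def cloud(p, mask=None):
    d=p["depth"]; f=d.shape[0]/2/np.tan(np.radians(p["vertical_fov"])/2)
    v,u=np.nonzero((d>0)&(mask if mask is not None else True)); z=d[v,u]
    c=np.c_[(u-p["cx"])*z/f,(v-p["cy"])*z/f,z]
    return (c-p["t"])@p["R"]
def proj(p,X):
    f=p["depth"].shape[0]/2/np.tan(np.radians(p["vertical_fov"])/2)
    c=np.atleast_2d(X)@p["R"].T+p["t"]; return c[:,:2]/c[:,2:]*f+[p["cx"],p["cy"]]
def save(p,n): cv2.imwrite("pics/"+n,p["img"][:,:,::-1])
E
python3 - <<'E'
from h import *
np.set_printoptions(precision=4,suppress=True)
s=manip.get_obs(); print(s)
ims=[]
for n in ["scene","top"]:
    p=camera(n); ims.append(p["img"])
    print(n,p["R"].tolist(),p["t"],p["vertical_fov"])
    for q in ["punch","punch_end","punch_nose","fixture","stop_bracket","strap","strap_hinge","strap_thumb","hook","hook_nose","drift","anvil","mallet","pliers","tape","carton","knife"]:
        print(q,[(np.round(b["position"],3).tolist(),round(b["conf"],2)) for b in boxes_of(q,p)[:2]])
cv2.imwrite("pics/a.png",ims[0][:,:,::-1]);cv2.imwrite("pics/b.png",ims[1][:,:,::-1])
E
```

```text
{'clock': 0.0, 'joint_pos': array([ 1.1404,  0.3329, -0.0647,  1.4609,  0.0216,  1.3499, -0.0885]), 'joint_velocities': array([-0.001 , -0.0018, -0.0008, -0.0004,  0.0003,  0.0001,  0.0014]), 'tau': array([ -0.0009, -62.5439,   0.0495, -39.1599,   0.0163,   0.0099,
        -0.    ]), 'position': array([ 0.2477, -0.5734,  0.2525]), 'ee_rot': array([ 0.9793,  0.2025, -0.0002, -0.0007]), 'ft_force': array([-0.013 , -0.1484, -1.0105]), 'torque': array([-0.0379, -0.0249, -0.0211]), 'grasp_force': 0.0, 'grip_width': 0.9987337702599255}
scene [[0.31331286250811957, 0.9496374576499089, 0.004873316651494996], [0.5700341621496333, -0.1839614355004756, -0.8007616650608157], [-0.7595367694650034, 0.253666886441297, -0.5989632764651305]] [-0.198  -0.2474  1.8062] 42.66740877353851
punch [([0.502, -0.198, 0.026], 0.63), ([0.613, 0.176, 0.027], 0.55)]
punch_end [([0.503, -0.208, 0.031], 0.69)]
punch_nose [([0.498, -0.199, 0.035], 0.72)]
fixture [([0.616, 0.175, 0.029], 0.83)]
stop_bracket [([0.613, 0.176, 0.027], 0.86)]
strap [([0.612, 0.263, 0.129], 0.7)]
strap_hinge [([0.612, 0.264, 0.127], 0.86)
[... 933 characters left out ...]
 -0.193, 0.038], 0.61), ([0.584, 0.183, 0.014], 0.3)]
fixture [([0.584, 0.185, 0.013], 0.56)]
stop_bracket [([0.586, 0.185, 0.012], 0.75)]
strap [([0.61, 0.268, 0.13], 0.45)]
strap_hinge [([0.608, 0.264, 0.128], 0.59)]
strap_thumb [([0.606, 0.269, 0.132], 0.66)]
hook [([0.586, 0.182, 0.014], 0.27)]
hook_nose [([0.61, 0.268, 0.132], 0.44), ([0.613, 0.121, 0.11], 0.42)]
drift [([0.514, -0.383, 0.023], 0.87)]
anvil [([0.641, -0.131, 0.024], 0.59)]
mallet [([0.685, -0.35, 0.033], 0.85)]
pliers [([0.364, 0.389, 0.019], 0.79)]
tape [([0.638, 0.462, 0.027], 0.7)]
carton [([0.725, -0.236, 0.03], 0.81), ([0.58, 0.18, 0.014], 0.61)]
knife [([0.395, 0.043, 0.018], 0.66), ([0.513, -0.383, 0.022], 0.51)]
```

View pics/a.png

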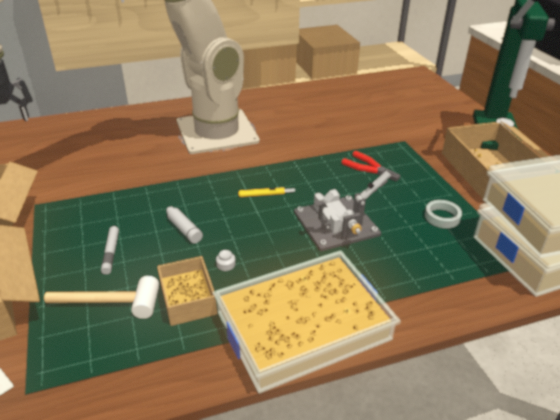

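View pics/b.png

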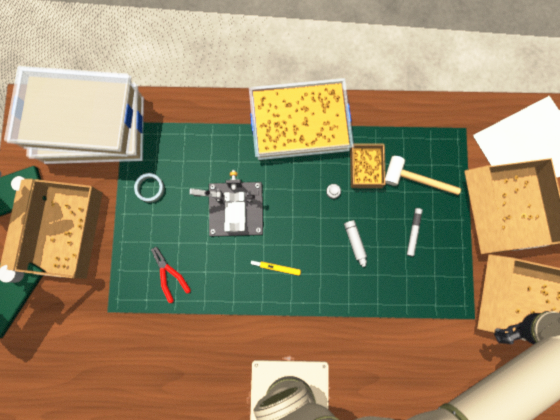

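The top view shows the fixture at (236,208), with its stop screw to the top at (233,173), which is world +x. The strap leans left (195,191), towards +y. The punch is at (356,243) with its nose at (363,263), pointing to −x, so it needs only a small turn.

```bash
cat >> h.py <<'E'
np.set_printoptions(precision=4,suppress=True)
def axis2d(P):
    m=P[:,:2].mean(0); w,v=np.linalg.eigh(np.cov((P[:,:2]-m).T)); a=v[:,1]; return m,a*np.sign(a[0])
E
python3 - <<'E'
from h import *
for n in ["top","scene"]:
    p=camera(n)
    C=cloud(p)
    m=(abs(C[:,0]-.48)<.1)&(abs(C[:,1]+.197)<.06)&(C[:,2]>.012)&(C[:,2]<.06)
    P=C[m]; c,a=axis2d(P); s=(P[:,:2]-c)@a; y=(P[:,:2]-c)@[-a[1],a[0]]
    print(n,"punch",c,a,np.degrees(np.arctan2(a[1],a[0])),s.min(),s.max(),y.min(),y.max(),P[:,2].max())
    print(cv2.minAreaRect(P[:,:2].astype(np.float32)*1000))
    for t in np.arange(-.09,.09,.015):
        k=abs(s-t)<.0075
        if k.any(): print(round(t,3),k.sum(),np.percentile(P[k,2],97),y[k].min(),y[k].max())
    m=(abs(C[:,0]-.6)<.14)&(abs(C[:,1]-.18)<.12)&(C[:,2]>.006)
    P=C[m]; q=P[P[:,2]<.019]
    print("plate",len(q),cv2.minAreaRect(q[:,:2].astype(np.float32)*1000))
    h=P[P[:,2]>.03]
    np.save(n+"_fx.npy",P)
    f=420/2/np.tan(np.radians(p["vertical_fov"])/2)
    u=proj(p,[[.59,.2,.05]])[0].astype(int)
    cr=p["img"][max(u[1]-70,0):u[1]+70,u[0]-70:u[0]+70]
    cv2.imwrite(f"pics/c_{n}.png",cv2.resize(cr,None,fx=4,fy=4,interpolation=cv2.INTER_CUBIC)[:,:,::-1])
a=[cv2.imread(f"pics/c_{n}.png") for n in ["top","scene"]]
cv2.imwrite("pics/c.png",cv2.resize(np.hstack(a),(800,400)))
E
```

```text
top punch [ 0.4786 -0.1992] [0.9448 0.3276] 19.1253976017934 -0.07655541313107275 0.06752164150713147 -0.019049289018429148 0.015162768396028621 0.045407432234793606
((474.89642333984375, -202.3553924560547), (144.0124969482422, 33.72254180908203), 18.716917037963867)
-0.075 14 0.029642027783652117 -0.008070766945905881 0.007730228691871913
-0.06 33 0.03327579467094959 -0.011381808640888365 0.009364262221573392
-0.045 55 0.04003938376887027 -0.017357088942537516 0.015133086385235538
-0.03 54 0.04153705438230576 -0.01765356461655331 0.014998602583558094
-0.015 51 0.03855213986597545 -0.018408119386998042 0.015162768396028621
0.0 55 0.04257555307082561 -0.01756769586069951 0.014496974150115962
0.015 52 0.03989878497732065 -0.01764770798745539 0.014641147583899566
0.03 52 0.041164060401824104 -0.017449754662447803 0.014708939504396643
0.045 52 0.038918428771009934 -0.0183521940089407 0.014479905682411979
0.06 53 0.04118098054288677 -0.019049289018429148 0.014617261919802563
0.075 1 0.0297089279815346 0.010138881980317106 0.010138881980317106
plate 1875 ((600.06201171875, 179.75914001464
[... 536 characters left out ...]
.01895527651101067
-0.045 50 0.038585078912030904 -0.012151930200481543 0.019304784878554138
-0.03 53 0.0395326049042694 -0.011217027143399666 0.019141683084276415
-0.015 58 0.03841733034770918 -0.011778719167631896 0.01683002828697763
0.0 52 0.039113639758064256 -0.012975187270153813 0.01740594904041642
0.015 60 0.03966442964611561 -0.012994544712105816 0.01873904768777465
0.03 54 0.039033682875430874 -0.014236230781042488 0.01765058704323158
0.045 105 0.03896408452186397 -0.013570609794085817 0.01936955585891011
0.06 32 0.034617420678539165 -0.013576076283105644 0.01845146779968475
plate 1707 ((600.0662231445312, 180.12643432617188), (278.7633056640625, 239.2608642578125), 0.1000981554389)
```

View pics/c.png

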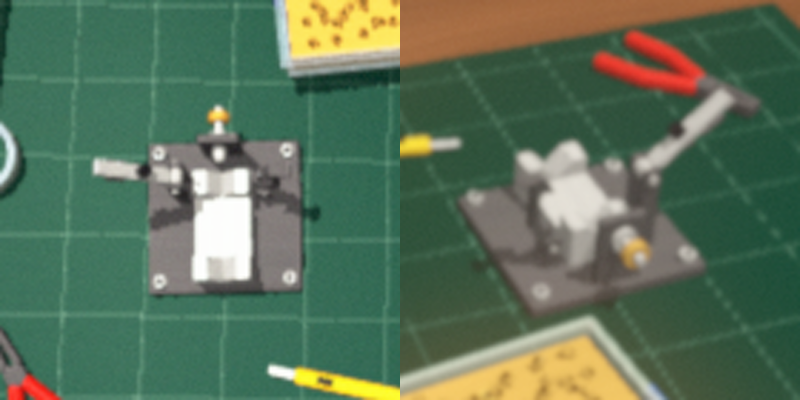

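The fixture is square to the world axes within about 2°. The punch lies at about 19.5° with its origin near (0.490, −0.199). Next I move over the punch.

{"name": "carry_out", "arguments": {
  "deltas": [
    [0.42,-0.28,0,0,1],
    [0.83,-0.55,0,0.13,1],
    [0.83,-0.55,0,0.13,1]
  ]
}}

```text
clock: 2.28
position: [0.3321, -0.4453, 0.2537]
ee_rot: [0.985, 0.171, 0.001, -0.0]
ft_force: [-0.3, -0.4, -0.0]
grip_width: 1.003
grasp_force: 0.0
```

{"name": "carry_out", "arguments": {
  "deltas": [
    [0.42,-0.25,0,0,1],
    [0.83,-0.5,0,0,1],
    [0.83,-0.5,0,0,1]
  ]
}}

```text
clock: 2.65
position: [0.4246, -0.3326, 0.2537]
ee_rot: [0.985, 0.172, 0.001, -0.0]
ft_force: [-1.0, -1.7, -0.0]
grip_width: 0.998
grasp_force: 0.0
```

{"name": "carry_out", "arguments": {
  "deltas": [
    [0.42,-0.25,0,0,1],
    [0.8,-0.45,0,0,1],
    [0.8,-0.45,0,0,1],
    [0.8,-0.45,0,0,1]
  ]
}}

```text
clock: 3.15
position: [0.5127, -0.2324, 0.2532]
ee_rot: [0.985, 0.17, -0.0, -0.0]
ft_force: [-0.5, -0.4, 0.5]
grip_width: 1.002
grasp_force: 0.0
```

```bash
cat >> h.py <<'E'
def st():
    s=manip.get_obs(); R=Ro.from_quat(s["ee_rot"]).as_matrix(); x=R[:,0]
    yaw=np.degrees(np.arctan2(x[1],x[0]))
    print("t",s["clock"],"pos",s["position"],"yaw",yaw,"F",s["ft_force"],"grip",s["grip_width"],s["grasp_force"])
    return s,R,yaw
def go(T,yaw=None):
    s,R,y=st(); d=R.T@(np.array(T)-s["position"])/.15
    print("delta",d,"spin",0 if yaw is None else (y-yaw)/30)
E
python3 - <<'E'
from h import *
s,R,y=st()
p=camera("wrist"); save(p,"w1.png"); print(p["R"],p["t"],-p["R"].T@p["t"])
C=cloud(p); P=C[(C[:,2]>.012)&(C[:,2]<.06)&(abs(C[:,1]+.2)<.07)&(abs(C[:,0]-.48)<.1)]
c,a=axis2d(P); t=(P[:,:2]-c)@a; w=(P[:,:2]-c)@[-a[1],a[0]]
print(len(P),c,np.degrees(np.arctan2(a[1],a[0])),t.min(),t.max(),w.min(),w.max())
(r0,r1,an)=cv2.minAreaRect(P[:,:2].astype(np.float32)*1000); print(r0,r1,an)
print([ (b["position"],b["conf"]) for q in ["punch","punch_end","punch_nose"] for b in boxes_of(q,p)])
E
```

```text
t 3.15 pos [ 0.5127 -0.2324  0.2532] yaw 19.555925645957924 F [-0.4643 -0.4442  0.5007] grip 1.002224430569811 0.0
[[ 0.3337 -0.9427  0.0003]
 [-0.8916 -0.3156  0.3247]
 [-0.306  -0.1086 -0.9458]] [-0.3907  0.3424  0.5118] [ 0.5923 -0.2047  0.373 ]
4012 [ 0.4883 -0.2   ] 18.79448447518953 -0.08483546946871964 0.060356630878889324 -0.015612465243099585 0.017970830881534373
(476.37701416015625, -202.82730102539062) (145.19247436523438, 33.57125473022461) 18.775177001953125
[([0.4914, -0.1968, 0.031], 0.91), ([0.49, -0.1997, 0.0348], 0.96), ([0.4866, -0.1997, 0.0368], 0.94)]
```

View pics/w1.png

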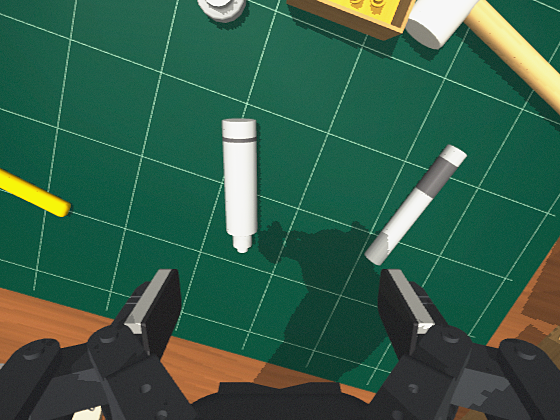

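The punch is clear at (240,185), with its nose at (241,245), and lies at 18.8°. Now I descend and grasp at its origin.

{"name": "carry_out", "arguments": {
  "deltas": [
    [-0.08,-0.265,0.2,0.025,1],
    [-0.08,-0.265,0.6,0.025,0.6],
    [-0.08,-0.265,0.93,0.025,0.5],
    [-0.08,-0.265,0.93,0.025,0.5]
  ]
}}

```text
clock: 3.85
position: [0.4851, -0.1996, 0.1111]
ee_rot: [0.987, 0.162, -0.003, -0.002]
ft_force: [-0.2, -0.2, 0.2]
grip_width: 0.749
grasp_force: 0.0
```

```bash
python3 - <<'E'
from h import *
go([.488,-.199,.027],18.8)
E
```

```text
t 3.85 pos [ 0.4851 -0.1996  0.1111] yaw 18.620549618818398 F [-0.1828 -0.2197  0.2228] grip 0.7485820818377253 0.0
delta [0.0224 0.0044 0.5604] spin -0.0059816793727200945
```

{"name": "carry_out", "arguments": {
  "deltas": [
    [0,0,0.3,0,0.5],
    [0,0,0.5,0,0.5],
    [0,0,0.57,0,0.5],
    [0,0,0.57,0,0.3],
    [0,0,0.57,0,-0.5],
    [0,0,0.57,0,-0.5],
    [0,0,0.57,0,-0.5],
    [0,0,0.57,0,-0.5]
  ],
  "force": 60
}}

```text
clock: 4.85
position: [0.4891, -0.1997, 0.0302]
ee_rot: [0.987, 0.163, 0.001, 0.001]
ft_force: [-1.0, 0.8, 7.7]
grip_width: 0.372
grasp_force: 58.8
```

```bash
python3 - <<'E'
from h import *
st()
E
```

```text
t 4.85 pos [ 0.4891 -0.1997  0.0302] yaw 18.710614579025947 F [-0.9866  0.8078  7.675 ] grip 0.3716245742880896 58.82930517196655
```

{"name": "carry_out", "arguments": {
  "deltas": [
    [0,0,-0.1,0,-0.5],
    [0,0,-0.4,0,-0.5],
    [0,0,-0.8,0,-0.5],
    [0,0,-1,0,-0.5],
    [0,0,-1,0.3,-0.5],
    [0,0,-1,0.62,-0.5],
    [0,0,-1,0.62,-0.5]
  ],
  "force": 80
}}

```text
clock: 5.72
position: [0.4877, -0.1992, 0.179]
ee_rot: [1.0, 0.002, 0.0, 0.0]
ft_force: [-0.1, -0.8, -4.2]
grip_width: 0.364
grasp_force: 80.8
```

{"name": "carry_out", "arguments": {
  "deltas": [
    [0.05,-0.3,0,0,-0.5],
    [0.1,-0.65,0,0,-0.5],
    [0.15,-1,-0.1,0,-0.5],
    [0.15,-1,-0.1,0,-0.5]
  ]
}}

```text
clock: 6.22
position: [0.511, -0.0441, 0.195]
ee_rot: [1.0, 0.007, 0.001, -0.001]
ft_force: [-0.3, -0.6, -4.7]
grip_width: 0.369
grasp_force: 80.9
```

```bash
python3 - <<'E'
from h import *
st()
p=camera("wrist"); save(p,"w2.png")
C=cloud(p); print(C[(C[:,2]>.006)&(C[:,2]<.018)].mean(0))
E
```

```text
t 6.225 pos [ 0.511  -0.0441  0.195 ] yaw 0.8087831203089317 F [-0.2623 -0.635  -4.6528] grip 0.3694674945258755 80.88293194770813
[0.5682 0.1162 0.0138]
```

View pics/w2.png

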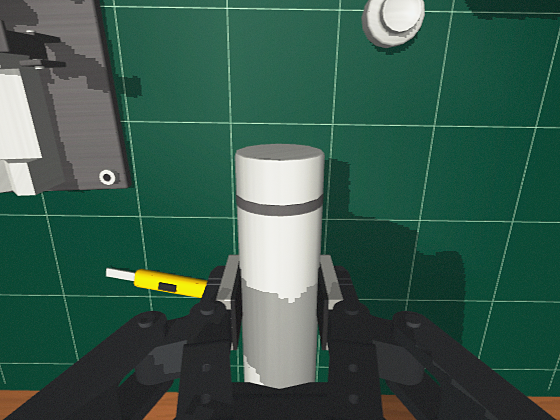

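The punch is firmly held and aligned with the tool (axis at column 280). The fixture's corner shows at the upper left. Next I move nearer for a fixture fix.

{"name": "carry_out", "arguments": {
  "deltas": [
    [-0.1,-0.3,0,0,-0.5],
    [-0.25,-0.75,-0.15,0,-0.5],
    [-0.25,-0.75,-0.15,0,-0.5],
    [-0.25,-0.75,-0.15,0,-0.5]
  ]
}}

```text
clock: 6.78
position: [0.4725, 0.0625, 0.2161]
ee_rot: [1.0, 0.002, 0.0, 0.0]
ft_force: [0.3, -0.9, -4.8]
grip_width: 0.367
grasp_force: 81.2
```

```bash
python3 - <<'E'
from h import *
st()
p=camera("wrist"); 
C=cloud(p)
u=proj(p,C)
top=proj(p,[.6,.18,.06]); print(top)
B=(abs(C[:,0]-.6)<.15)&(abs(C[:,1]-.18)<.14)
P=C[B&(C[:,2]>.008)&(C[:,2]<.016)]
# plate: dominant cluster
r=cv2.minAreaRect(P[:,:2].astype(np.float32)*1000); print("plate",len(P),r,P.min(0),P.max(0))
V=C[B&(C[:,2]>.049)&(C[:,2]<.055)]
print("vtops",len(V),cv2.minAreaRect(V[:,:2].astype(np.float32)*1000),V.min(0),V.max(0))
np.save("w3.npy",C[B]); save(p,"w3.png")
for q in ["strap_hinge","strap_thumb","hook_nose","hook","stop_bracket","fixture"]: print(q,[(b["position"],b["conf"]) for b in boxes_of(q,p)[:2]])
E
```

```text
t 6.775 pos [0.4725 0.0625 0.2161] yaw 0.23429008022421707 F [ 0.2741 -0.8754 -4.7935] grip 0.3670852734500595 81.18680834770203
[[113.5029  16.4863]]
plate 14757 ((560.4390258789062, 180.47262573242188), (125.34952545166016, 170.59725952148438), 2.6298210620880127) [0.4943 0.0927 0.0081] [0.6203 0.2676 0.016 ]
vtops 2589 ((559.2412109375, 176.49148559570312), (106.37849426269531, 114.49078369140625), 0.43028876185417175) [0.5058 0.1196 0.049 ] [0.6126 0.234  0.055 ]
strap_hinge [([0.5988, 0.2202, 0.0958], 0.42)]
strap_thumb [([0.6034, 0.2226, 0.0989], 0.41)]
hook_nose [([0.6114, 0.1309, 0.0484], 0.51)]
hook [([0.6083, 0.1317, 0.0501], 0.61)]
stop_bracket [([0.564, 0.1763, 0.0132], 0.82)]
fixture []
```

View pics/w3.png

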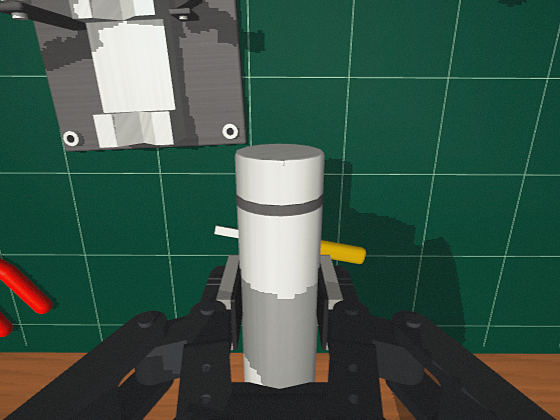

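```bash
python3 - <<'E'
from h import *
C=np.load("w3.npy"); P=C[(C[:,2]>.008)&(C[:,2]<.0155)]
def edge(P,i,sgn,lo,hi):
    j=1-i; X=[];Y=[]
    for b in np.arange(lo,hi,.003):
        k=abs(P[:,j]-b)<.0015
        if k.sum()>5: X.append(b);Y.append(sgn*np.percentile(sgn*P[k,i],99))
    X=np.array(X);Y=np.array(Y)
    for _ in range(4):
        c=np.polyfit(X,Y,1);r=abs(Y-np.polyval(c,X));g=r<max(.001,2*np.median(r));X=X[g];Y=Y[g]
    return c,len(X),r.max()
print("-x edge x(y)",edge(P,0,-1,.105,.255))
print("-y edge y(x)",edge(P,1,-1,.505,.60))
print("+y edge y(x)",edge(P,1,1,.505,.60))
# V valley: rest -56..-30 -> x~.507-.532; symmetrical profile
V=C[(C[:,2]>.03)&(C[:,0]>.508)&(C[:,0]<.531)]
for b in np.arange(.145,.215,.004):
    k=abs(V[:,1]-b)<.002
    if k.any(): print(round(b,3),k.sum(),np.median(V[k,2]))
E
```

```text
-x edge x(y) (array([-0.0539,  0.5087]), 44, np.float64(0.0009259222383988241))
-y edge y(x) (array([0.0499, 0.0679]), 32, np.float64(0.0006721572474521209))
+y edge y(x) (array([0.0448, 0.2385]), 32, np.float64(0.0005304809963135315))
0.149 329 0.04790829162049823
0.153 143 0.05414163620774723
0.157 144 0.054191112247558945
0.161 139 0.05413732075778053
0.165 87 0.051515886929374935
0.169 86 0.04757705150369902
0.173 80 0.04377891814866046
0.177 98 0.03950177215334853
0.181 187 0.040769493106309854
0.185 195 0.044763841863152735
0.189 207 0.04877977783108407
0.193 199 0.05257934720743345
0.197 143 0.05411453274115895
0.201 147 0.054052751773546896
0.205 141 0.05416910741697191
0.209 55 0.05412187402180678
```

Fixture: origin about (0.5635, 0.1808), yaw +2.85°. In the image the groove is clear at (130,60–130). I move over the groove, then lower to a hover.

{"name": "carry_out", "arguments": {
  "deltas": [
    [0.25,-0.35,0,-0.087,-0.5],
    [0.55,-0.78,0,-0.087,-0.5],
    [0.55,-0.78,0,-0.087,-0.5],
    [0.55,-0.78,0.3,-0.087,-0.5],
    [0.55,-0.78,0.6,-0.087,-0.5],
    [0.55,-0.78,0.6,-0.087,-0.5],
    [0.55,-0.78,0.6,-0.087,-0.5]
  ]
}}

```text
clock: 8.0
position: [0.5557, 0.1805, 0.1276]
ee_rot: [1.0, 0.024, 0.001, -0.0]
ft_force: [0.1, 0.8, -3.7]
grip_width: 0.371
grasp_force: 81.3
```

```bash
python3 - <<'E'
from h import *
go([.5555,.1804,.090],2.85)
p=camera("wrist"); save(p,"w4.png"); C=cloud(p); np.save("w4.npy",C)
# punch held: fit
P=C[(C[:,2]>.09)&(C[:,2]<.14)&(abs(C[:,1]-.18)<.022)&(C[:,0]>.54)&(C[:,0]<.63)]
c,a=axis2d(P); print(len(P),c,np.degrees(np.arctan2(a[1],a[0])),P.max(0))
for x in np.arange(.56,.63,.006):
    k=abs(P[:,0]-x)<.003
    if k.any(): print(round(x,3),P[k,1].min(),P[k,1].max(),P[k,2].max())
E
```

```text
t 8.0 pos [0.5557 0.1805 0.1276] yaw 2.7071035869562254 F [ 0.1078  0.7717 -3.7115] grip 0.37135216746365884 81.33249163627625
delta [-0.0015  0.0007  0.2504] spin -0.004763213768125821
17356 [0.5817 0.1811] 3.0358935209258378 [0.616 0.202 0.14 ]
0.56 0.16423223266613526 0.1964015879172454 0.13971645418269882
0.566 0.15824713329625653 0.20195449927819234 0.13997888592828875
0.572 0.15854313677547674 0.1969527606824265 0.13833588727652513
0.578 0.16445466014395663 0.19748380604455984 0.13437506857370046
0.584 0.16449263482161666 0.19787767009790536 0.1346960198790963
0.59 0.16487456171864115 0.19793684892260946 0.13478086930363428
0.596 0.1649414628438005 0.1991907451542884 0.13501882351150457
0.602 0.16480640661357376 0.1987831031965751 0.13465301972670807
0.608 0.16572184491919886 0.19883160859763696 0.13472548643964033
0.614 0.1659704166639584 0.19934885035802669 0.13447230493456458
```

View pics/w4.png

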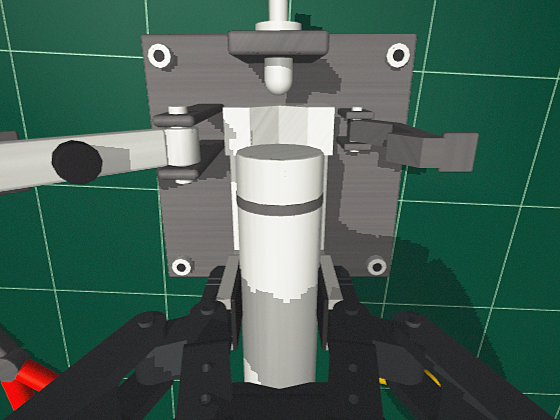

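The punch is centred over the groove, in line with the stop tip at (279,90). I descend to just above the rests.

{"name": "carry_out", "arguments": {
  "deltas": [
    [0,0,0.15,0,-0.5],
    [0,0,0.25,0,-0.5],
    [0,0,0.3,0,-0.5],
    [0,0,0.32,0,-0.5],
    [0,0,0.33,0,-0.5]
  ]
}}

```text
clock: 8.68
position: [0.555, 0.1804, 0.0767]
ee_rot: [1.0, 0.024, 0.0, -0.0]
ft_force: [-0.6, 1.0, -4.2]
grip_width: 0.37
grasp_force: 81.7
```

```bash
python3 - <<'E'
from h import *
st()
C=np.load("w4.npy")
a=np.radians(2.85); R=np.array([[np.cos(a),np.sin(a)],[-np.sin(a),np.cos(a)]])
F=C.copy(); F[:,:2]=(C[:,:2]-[.5635,.1808])@R.T
S=F[(abs(F[:,1])<.009)&(F[:,2]>.056)&(F[:,2]<.075)&(F[:,0]>.056)&(F[:,0]<.09)]
print(len(S),np.percentile(S[:,0],[0,1,5,20]),S[:,1].min(),S[:,1].max(),S[:,2].max())
for x in range(56,92,3):
    k=abs(S[:,0]*1000-x)<1.5
    if k.any(): print(x,k.sum(),S[k,1].min(),S[k,1].max(),S[k,2].max())
E
```

```text
t 8.675 pos [0.555  0.1804 0.0767] yaw 2.7231422533953995 F [-0.6227  0.9904 -4.2286] grip 0.36998012765382954 81.66825413703918
997 [0.0704 0.0709 0.072  0.0753] -0.00899692875681963 0.008898401939639512 0.07498248632845882
71 73 -0.004902290524190588 0.004674952923309399 0.06759586798855101
74 152 -0.00641890167147915 0.006124010385763685 0.07012423915974746
77 168 -0.00695670049405189 0.006626597875019572 0.07083496691165696
80 194 -0.006895092108701795 0.006539003685007226 0.0704990241497969
83 191 -0.006874608027719956 0.006498167530342889 0.07081734311282181
86 212 -0.00899692875681963 0.008898401939639512 0.070852289652324
89 7 -0.006899294464831884 0.0076511838464906655 0.07498248632845882
```

The stop tip is at fixture x ≈ 70 mm, so the home origin is about +10 mm. I lower gently.

{"name": "carry_out", "arguments": {
  "deltas": [
    [0,0,0.007,0,-0.5],
    [0,0,0.013,0,-0.5],
    [0,0,0.02,0,-0.5],
    [0,0,0.02,0,-0.5]
  ]
}}

```text
clock: 9.18
position: [0.5549, 0.1808, 0.0736]
ee_rot: [1.0, 0.024, 0.0, -0.0]
ft_force: [0.4, 1.9, -3.9]
grip_width: 0.369
grasp_force: 81.8
```

{"name": "carry_out", "arguments": {
  "deltas": [
    [0,0,0.007,0,-0.5],
    [0,0,0.013,0,-0.5],
    [0,0,0.013,0,-0.5]
  ]
}}

```text
clock: 9.55
position: [0.555, 0.1809, 0.0733]
ee_rot: [1.0, 0.024, 0.001, 0.0]
ft_force: [-7.2, -0.9, 15.7]
grip_width: 0.367
grasp_force: 84.2
```

{"name": "carry_out", "arguments": {
  "deltas": [
    [0,0,-0.005,0,-0.2],
    [0,0,-0.005,0,0],
    [0,0,-0.005,0,0],
    [0,0,-0.005,0,0]
  ],
  "force": 30
}}

```text
clock: 10.05
position: [0.5547, 0.1801, 0.0719]
ee_rot: [1.0, 0.024, -0.0, 0.0]
ft_force: [-0.1, 0.2, -0.5]
grip_width: 0.497
grasp_force: 0.0
```

```bash
cat >> h.py <<'E'
def pun(zlo=.05,zhi=.1):
    s,R,y=st(); p=camera("wrist"); C=cloud(p)
    a=np.radians(2.85); M=np.array([[np.cos(a),np.sin(a)],[-np.sin(a),np.cos(a)]])
    F=C.copy(); F[:,:2]=(C[:,:2]-[.5635,.1808])@M.T
    P=F[(F[:,2]>.062)&(F[:,2]<.085)&(abs(F[:,1])<.0165)&(F[:,0]>.02)&(F[:,0]<.085)]
    for x in range(24,84,4):
        k=abs(P[:,0]*1000-x)<2
        if k.sum()>5:
            # circle fit in y-z
            q=P[k]; sol=np.linalg.lstsq(np.c_[2*q[:,1:],np.ones(len(q))],(q[:,1:]**2).sum(1),rcond=None)[0]
            print(x,k.sum(),"ctr",sol[:2],"r",np.sqrt(sol[2]+sol[0]**2+sol[1]**2),"top",np.percentile(q[:,2],98))
    h=P[P[:,2]>.07]; x=np.sort(h[:,0]); print("gaps",[(x[i],x[i+1]) for i in np.nonzero(np.diff(x)>.0012)[0]],x[-1])
    return p,F
E
python3 - <<'E'
from h import *
pun()
E
```

```text
t 10.05 pos [0.5547 0.1801 0.0719] yaw 2.713330831002593 F [-0.0859  0.2383 -0.4962] grip 0.4970469977830799 0.0
24 847 ctr [0.     0.0625] r 0.016436529339598036 top 0.07956607290255005
28 860 ctr [0.     0.0627] r 0.016356565662110134 top 0.07972272792450158
32 845 ctr [0.     0.0627] r 0.016626420200994405 top 0.07991411402098876
36 989 ctr [-0.      0.0628] r 0.01639836998217223 top 0.07991823674536211
40 952 ctr [-0.      0.0626] r 0.016369075193404452 top 0.07958605408026787
44 993 ctr [0.     0.0626] r 0.016354506267181518 top 0.07967896273191706
48 1020 ctr [-0.      0.0626] r 0.01636949619380673 top 0.07971860180615697
52 1005 ctr [-0.0001  0.0686] r 0.010162736448040355 top 0.07920141578857552
72 280 ctr [-0.0001  0.0647] r 0.0035868724159476093 top 0.06904555868349882
76 491 ctr [-0.0001  0.0633] r 0.0060298180642601685 top 0.06998986175872686
80 519 ctr [-0.0001  0.0632] r 0.0063170368287919065 top 0.07012008942243984
gaps [(np.float64(0.05157972077314675), np.float64(0.07404768755923832)), (np.float64(0.07499301476851292), np.float64(0.07625046164979278))] 0.08475525544951053
```

The punch is bedded level and centred, with its end at fixture x ≈ 52 and the stop at about 70. I regrip lightly, so slip limits the push, and slide it along.

{"name": "carry_out", "arguments": {
  "deltas": [
    [0,0,0,0,-0.5],
    [0,0,0,0,-0.5],
    [0,0,0,0,-0.5],
    [0.02,0,0,0,-0.5],
    [0.04,0,0,0,-0.5],
    [0.06,0,0,0,-0.5],
    [0.08,0,0,0,-0.5],
    [0.1,0,0,0,-0.5],
    [0.1,0,0,0,-0.5]
  ],
  "force": 25
}}

```text
clock: 11.22
position: [0.5696, 0.1815, 0.0723]
ee_rot: [1.0, 0.024, -0.0, -0.0]
ft_force: [-3.0, 3.2, 4.4]
grip_width: 0.387
grasp_force: 26.0
```

{"name": "carry_out", "arguments": {
  "deltas": [
    [0.005,0,0,0,-0.5],
    [0.01,0,0,0,-0.5],
    [0.01,0,0,0,-0.5]
  ]
}}

```text
clock: 11.6
position: [0.5707, 0.1816, 0.0722]
ee_rot: [1.0, 0.024, -0.0, -0.0]
ft_force: [-3.2, 3.9, 5.1]
grip_width: 0.384
grasp_force: 26.1
```

{"name": "carry_out", "arguments": {
  "deltas": [
    [0.005,0,0,0,-0.5],
    [0.01,0,0,0,-0.5],
    [0.01,0,0,0,-0.5]
  ]
}}

```text
clock: 11.98
position: [0.5723, 0.1817, 0.0722]
ee_rot: [1.0, 0.024, -0.0, -0.0]
ft_force: [-4.9, 3.2, 5.2]
grip_width: 0.384
grasp_force: 26.1
```

{"name": "carry_out", "arguments": {
  "deltas": [
    [0.003,0,0,0,-0.5],
    [0.006,0,0,0,-0.5],
    [0.006,0,0,0,-0.5]
  ]
}}

```text
clock: 12.35
position: [0.5731, 0.1817, 0.0722]
ee_rot: [1.0, 0.024, -0.0, -0.0]
ft_force: [-4.4, 3.7, 4.2]
grip_width: 0.389
grasp_force: 26.1
```

```bash
python3 - <<'E'
from h import *
pun()
E
```

```text
t 12.35 pos [0.5731 0.1817 0.0722] yaw 2.757492950572921 F [-4.4293  3.7094  4.1502] grip 0.38863175986810783 26.069483757019043
24 718 ctr [-0.      0.0626] r 0.016420365420985135 top 0.07965882335348684
28 755 ctr [0.     0.0626] r 0.016448578945632973 top 0.0795783641507777
32 775 ctr [0.     0.0626] r 0.016378860961022673 top 0.07967155423534322
36 806 ctr [-0.      0.0626] r 0.016378799983915 top 0.07966972660527472
40 824 ctr [-0.      0.0625] r 0.016438471904337067 top 0.07973274800466963
44 852 ctr [-0.      0.0625] r 0.016420243511029033 top 0.07961342646618069
48 814 ctr [0.     0.0627] r 0.016343056412361064 top 0.07978505384450323
52 960 ctr [-0.      0.0628] r 0.01660566918347509 top 0.08004274717416099
56 947 ctr [-0.      0.0625] r 0.016437703817193613 top 0.07956190166894905
60 965 ctr [-0.0001  0.0626] r 0.016346515084692433 top 0.07963026081525777
64 991 ctr [-0.      0.0625] r 0.01640852410109747 top 0.0797040776317109
68 1609 ctr [-0.0001  0.0685] r 0.010964893660940132 top 0.07936511118786818
72 189 ctr [-0.      0.0649] r 0.0035107892355310277 top 0.06859228667515545
76 395 ctr [-0.0001  0.0631] r 0.006167883209133161 top 0.0700232978338966
80 441 ctr [-0.      0.0631] r 0.00633989967942629 top 0.07011915665173368
gaps [(np.float64(0.06995532242027626), np.float64(0.07558953326557628)), (np.float64(0.07873668423422425), np.float64(0.08004928199467355))] 0.08479667044116579
```

Only about a millimetre is left, so I creep in finer steps.

{"name": "carry_out", "arguments": {
  "deltas": [
    [0.003,0,0,0,-0.5],
    [0.005,0,0,0,-0.5],
    [0.005,0,0,0,-0.5]
  ]
}}

```text
clock: 12.78
position: [0.5737, 0.1818, 0.0722]
ee_rot: [1.0, 0.024, -0.0, -0.0]
ft_force: [-4.7, 3.0, 5.6]
grip_width: 0.383
grasp_force: 26.1
```

{"name": "carry_out", "arguments": {
  "deltas": [
    [0.003,0,0,0,-0.5],
    [0.005,0,0,0,-0.5],
    [0.005,0,0,0,-0.5]
  ]
}}

```text
clock: 13.15
position: [0.5739, 0.1818, 0.0722]
ee_rot: [1.0, 0.024, -0.001, 0.0]
ft_force: [-8.1, 2.0, 6.9]
grip_width: 0.388
grasp_force: 26.3
```

{"name": "carry_out", "arguments": {
  "deltas": [
    [0.003,0,0,0,-0.5],
    [0.005,0,0,0,-0.5],
    [0.005,0,0,0,-0.5],
    [0.005,0,0,0,-0.5]
  ]
}}

```text
clock: 13.65
position: [0.574, 0.1818, 0.0722]
ee_rot: [1.0, 0.024, -0.002, 0.0]
ft_force: [-12.3, 1.5, 11.4]
grip_width: 0.386
grasp_force: 26.6
```

{"name": "carry_out", "arguments": {
  "deltas": [
    [0.003,0,0,0,-0.5],
    [0.003,0,0,0,-0.5],
    [0.003,0,0,0,-0.5],
    [0.003,0,0,0,-0.5]
  ]
}}

```text
clock: 14.15
position: [0.5741, 0.1818, 0.0721]
ee_rot: [1.0, 0.024, -0.002, 0.0]
ft_force: [-13.6, 2.6, 12.1]
grip_width: 0.386
grasp_force: 26.7
```

The punch is pressed firmly against the stop (about 13 N along the axis, less the V drag). I release and lift.

{"name": "carry_out", "arguments": {
  "deltas": [
    [0,0,0,0,-0.1],
    [0,0,0,0,0.1],
    [0,0,0,0,0.1],
    [0,0,-0.15,0,0.1],
    [0,0,-0.4,0,0.1],
    [0,0,-0.8,0,0.1],
    [0,0,-1,0,0],
    [0,0,-1,0,0]
  ]
}}

```text
clock: 15.15
position: [0.5775, 0.1816, 0.2249]
ee_rot: [1.0, 0.024, 0.002, -0.0]
ft_force: [-0.7, -0.3, -1.0]
grip_width: 0.498
grasp_force: 0.0
```

```bash
python3 - <<'E'
from h import *
p,F=pun(); save(p,"w5.png")
S=F[(F[:,2]>.085)&(F[:,1]>.02)&(F[:,1]<.16)&(abs(F[:,0]-.05)<.03)&(F[:,2]<.2)]
print(len(S),S.min(0),S.max(0))
for y in range(30,150,8):
    k=abs(S[:,1]*1000-y)<4
    if k.sum()>3: print(y,k.sum(),S[k,0].min(),S[k,0].max(),S[k,2].min(),np.median(S[k,2]),S[k,2].max())
E
```

```text
t 15.15 pos [0.5775 0.1816 0.2249] yaw 2.6984078197933252 F [-0.7467 -0.2682 -1.0304] grip 0.498498650290316 0.0
24 189 ctr [-0.0001  0.0629] r 0.016179092484873543 top 0.07979733393501104
28 187 ctr [-0.0003  0.063 ] r 0.01611749244991074 top 0.07987085616135356
32 198 ctr [-0.0003  0.0625] r 0.01645620503346179 top 0.07975347766416882
36 199 ctr [-0.0002  0.0626] r 0.01639423069463266 top 0.07970979246792426
40 200 ctr [-0.0002  0.0626] r 0.016370803665776014 top 0.07975204118380834
44 207 ctr [-0.0003  0.063 ] r 0.016177382318260238 top 0.08011512915913808
48 205 ctr [-0.0002  0.0625] r 0.016499384717847277 top 0.07977418682467119
52 204 ctr [-0.0002  0.063 ] r 0.016554674382609186 top 0.08024482295201901
56 216 ctr [-0.0002  0.0627] r 0.016318267275460645 top 0.07977987242232262
60 220 ctr [-0.0002  0.0627] r 0.01629704799510263 top 0.07953687398456248
64 210 ctr [-0.0002  0.0628] r 0.016336828921867566 top 0.07955605465211411
68 221 ctr [-0.0002  0.0632] r 0.015949830756747278 top 0.08008479035868257
72 138 ctr [-0.0004  0.0696] r 0.008082155971359148 top 0.07841057078896124
76 
[... 895 characters left out ...]
8987326 0.10878357360751796 0.1291828162375408 0.1349188733563786
78 285 0.0414496779072035 0.0577888209913047 0.1126696981361807 0.12653753002251286 0.1341408406788567
86 448 0.04136997473011326 0.05782212427533493 0.12089462492807364 0.13065496438517332 0.13559853433903862
94 595 0.03866572093862108 0.06064235558898432 0.12327822447049912 0.13683245034591177 0.14271561975918298
102 670 0.03874510889014546 0.06079293795144082 0.128354308802546 0.14336152379436348 0.1497471284564241
110 641 0.0388905451638814 0.06071238539496356 0.135777057310621 0.15065989310715916 0.1562584138916585
118 119 0.042294954013794656 0.05774508810967333 0.14736663234424535 0.15379278944752497 0.15530087407500853
```

View pics/w5.png

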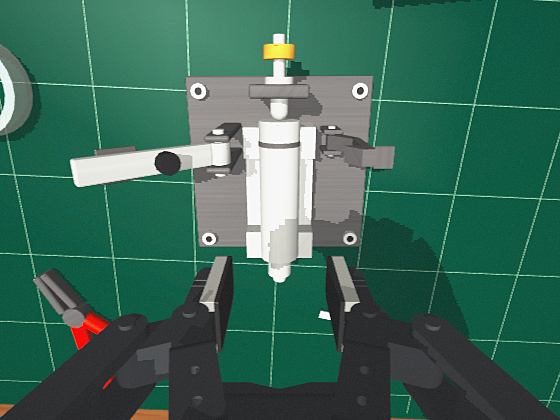

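The punch sits against the stop tip at (279,113), bedded and centred. The strap leans out at about 2.43 rad, with its end at fixture (50, 121, 155). I move around its outside with the fingers closed.

{"name": "carry_out", "arguments": {
  "deltas": [
    [0.08,-0.33,0,0,-0.6],
    [0.16,-0.66,0,0,-1],
    [0.24,-0.99,0,0,-1],
    [0.24,-0.99,0,0,-1],
    [0.24,-0.99,0.25,0,-1],
    [0.24,-0.99,0.5,0,-1],
    [0.24,-0.99,0.5,0,-1]
  ]
}}

```text
clock: 16.08
position: [0.6036, 0.3291, 0.1428]
ee_rot: [1.0, 0.024, -0.003, 0.002]
ft_force: [-0.8, 0.4, 1.0]
grip_width: -0.001
grasp_force: 0.0
```

```bash
cat >> h.py <<'E'
def fx(X):
    a=np.radians(2.85); M=np.array([[np.cos(a),np.sin(a)],[-np.sin(a),np.cos(a)]])
    X=np.array(X,float); return np.r_[M@(X[:2]-[.5635,.1808]),X[2:]]
E
python3 - <<'E'
from h import *
s,R,y=st(); print(fx(s["position"]))
E
```

```text
t 16.075 pos [0.6036 0.3291 0.1428] yaw 2.69373614776794 F [-0.7573  0.3817  0.9906] grip -0.0011290769706856203 0.0
[0.0475 0.1461 0.1428]
```

{"name": "carry_out", "arguments": {
  "deltas": [
    [0.02,0.1,-0.05,0,-1],
    [0.02,0.2,-0.06,0,-1],
    [0.02,0.3,-0.06,0,-1],
    [0.02,0.4,-0.06,0,-1],
    [0.02,0.5,-0.06,0,-1],
    [0.02,0.6,-0.06,0,-1],
    [0.02,0.7,-0.06,0,-1],
    [0.02,0.75,-0.06,0,-1],
    [0.02,0.75,-0.06,0,-1]
  ]
}}

```text
clock: 17.2
position: [0.614, 0.2176, 0.1566]
ee_rot: [1.0, 0.023, 0.0, 0.0]
ft_force: [0.3, 0.3, 0.7]
grip_width: -0.003
grasp_force: 0.0
```

```bash
python3 - <<'E'
from h import *
s,R,y=st(); print(fx(s["position"]))
for n in ["scene","top"]:
    p=camera(n); C=cloud(p); a=np.radians(2.85); M=np.array([[np.cos(a),np.sin(a)],[-np.sin(a),np.cos(a)]])
    u=proj(p,[[.6,.2,.1]])[0].astype(int)
    cv2.imwrite(f"pics/d_{n}.png",cv2.resize(p["img"][u[1]-50:u[1]+50,u[0]-50:u[0]+50,::-1],(400,400),interpolation=cv2.INTER_CUBIC))
cv2.imwrite("pics/d.png",np.hstack([cv2.imread(f"pics/d_{n}.png") for n in ["scene","top"]]))
E
```

```text
t 17.2 pos [0.614  0.2176 0.1566] yaw 2.609859619672083 F [0.2556 0.3393 0.7483] grip -0.0027336480504194416 0.0
[0.0523 0.0342 0.1566]
```

View pics/d.png

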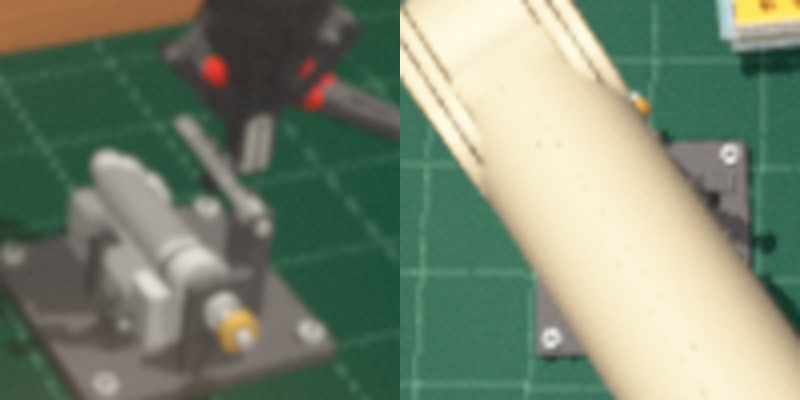

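The strap is past upright, leaning over the punch at about 1.1 rad, with the fingers behind it at (255,140). I push it further, then lift over it and come down on the thumb plate.

{"name": "carry_out", "arguments": {
  "deltas": [
    [-0.01,0.1,0.04,0,-1],
    [-0.01,0.21,0.08,0,-1],
    [-0.01,0.21,0.08,0,-1],
    [-0.015,0.18,-0.1,0,-1],
    [-0.015,0.2,-0.25,0,-1],
    [-0.015,0.385,-0.25,0,-1],
    [-0.015,0.385,-0.25,0,-1],
    [-0.015,0.385,-0.25,0,-1]
  ]
}}

```text
clock: 18.3
position: [0.6138, 0.1616, 0.1934]
ee_rot: [1.0, 0.024, -0.0, -0.0]
ft_force: [0.6, 0.3, 0.3]
grip_width: -0.003
grasp_force: 0.0
```

```bash
cat >> h.py <<'E'
def strapview(n):
    s,R,y=st(); print("fx",fx(s["position"]))
    p=camera("scene"); u=proj(p,[[.6,.2,.1]])[0].astype(int)
    C=cloud(p); F=np.array([fx(q) for q in C[(abs(C[:,0]-.61)<.05)&(abs(C[:,1]-.18)<.1)&(C[:,2]>.08)&(C[:,2]<.19)]])
    S=F[(abs(F[:,0]-.05)<.009)]
    for yy in range(-60,60,8):
        k=abs(S[:,1]*1000-yy)<4
        if k.any(): print(yy,k.sum(),np.percentile(S[k,2],[5,50,95]))
    cv2.imwrite("pics/"+n,cv2.resize(p["img"][u[1]-50:u[1]+50,u[0]-50:u[0]+50,::-1],(500,500),interpolation=cv2.INTER_CUBIC))
E
python3 - <<'E'
from h import *
strapview("e.png")
E
```

```text
t 18.3 pos [0.6138 0.1616 0.1934] yaw 2.722152141299616 F [0.5649 0.2989 0.3144] grip -0.002925221345934114 0.0
fx [ 0.0493 -0.0217  0.1934]
-60 30 [0.0824 0.1023 0.1136]
-52 9 [0.0967 0.1027 0.1087]
-44 23 [0.1008 0.1279 0.1323]
-36 28 [0.1216 0.1305 0.1879]
-28 30 [0.1219 0.1305 0.1874]
-20 26 [0.1158 0.1255 0.1833]
-12 24 [0.1053 0.1228 0.1864]
-4 32 [0.0808 0.1044 0.1179]
4 35 [0.0816 0.1121 0.1206]
12 11 [0.1064 0.1109 0.1167]
20 13 [0.0985 0.1048 0.1082]
28 12 [0.096  0.1017 0.1042]
36 14 [0.0883 0.0979 0.1004]
44 12 [0.0973 0.099  0.1018]
52 4 [0.0868 0.0966 0.1004]
```

View pics/e.png

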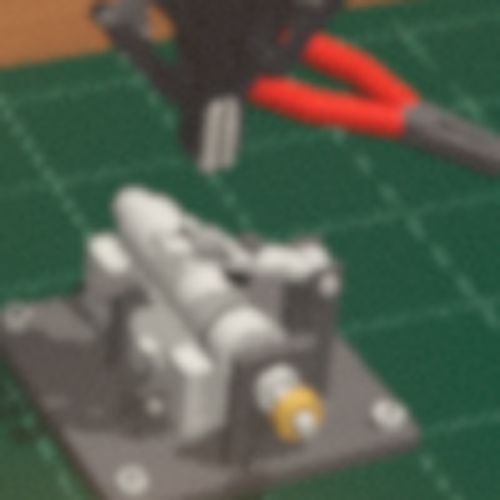

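The strap rests over the punch at about 0.45 rad, with the fingers above its thumb plate at (215,165). I press down, first to just above the catch.

{"name": "carry_out", "arguments": {
  "deltas": [
    [0,0.015,0.12,0,-1],
    [0,0.02,0.24,0,-1],
    [0,0.02,0.34,0,-1],
    [0,0.02,0.42,0,-1],
    [0,0.02,0.45,0,-1],
    [0,0.02,0.45,0,-1]
  ]
}}

```text
clock: 19.1
position: [0.6141, 0.1585, 0.126]
ee_rot: [1.0, 0.024, -0.0, -0.0]
ft_force: [0.0, -0.1, 0.5]
grip_width: 0.002
grasp_force: 0.0
```

{"name": "carry_out", "arguments": {
  "deltas": [
    [0,0,0.01,0,-1],
    [0,0,0.02,0,-1],
    [0,0,0.02,0,-1]
  ]
}}

```text
clock: 19.48
position: [0.6145, 0.1585, 0.124]
ee_rot: [1.0, 0.024, 0.001, -0.0]
ft_force: [-1.3, -1.3, 5.0]
grip_width: 0.001
grasp_force: 2.3
```

{"name": "carry_out", "arguments": {
  "deltas": [
    [0,0,0.007,0,-1],
    [0,0,0.013,0,-1],
    [0,0,0.013,0,-1]
  ]
}}

```text
clock: 19.85
position: [0.6145, 0.1584, 0.1223]
ee_rot: [1.0, 0.024, 0.001, 0.0]
ft_force: [-2.6, -2.2, 8.9]
grip_width: -0.0
grasp_force: 4.0
```

{"name": "carry_out", "arguments": {
  "deltas": [
    [0,0,0.007,0,-1],
    [0,0,0.013,0,-1],
    [0,0,0.013,0,-1]
  ]
}}

```text
clock: 20.23
position: [0.6146, 0.1582, 0.1206]
ee_rot: [1.0, 0.024, 0.001, 0.0]
ft_force: [-3.4, -2.5, 9.3]
grip_width: -0.001
grasp_force: 4.8
```

{"name": "carry_out", "arguments": {
  "deltas": [
    [0,0,0.005,0,-1],
    [0,0,0.01,0,-1],
    [0,0,0.01,0,-1]
  ]
}}

```text
clock: 20.6
position: [0.6146, 0.1581, 0.1193]
ee_rot: [1.0, 0.024, 0.001, 0.0]
ft_force: [-4.2, -2.8, 11.7]
grip_width: -0.003
grasp_force: 5.7
```

{"name": "carry_out", "arguments": {
  "deltas": [
    [0,0,0.005,0,-1],
    [0,0,0.007,0,-1],
    [0,0,0.007,0,-1]
  ]
}}

```text
clock: 20.98
position: [0.6146, 0.1581, 0.1185]
ee_rot: [1.0, 0.024, 0.001, 0.0]
ft_force: [-5.2, -2.8, 13.3]
grip_width: -0.003
grasp_force: 6.9
```

{"name": "carry_out", "arguments": {
  "deltas": [
    [0,0,0.005,0,-1],
    [0,0,0.007,0,-1],
    [0,0,0.007,0,-1]
  ]
}}

```text
clock: 21.35
position: [0.6146, 0.1581, 0.1176]
ee_rot: [1.0, 0.024, 0.001, 0.0]
ft_force: [-5.4, -4.4, 15.4]
grip_width: -0.001
grasp_force: 7.6
```

{"name": "carry_out", "arguments": {
  "deltas": [
    [0,0,0.005,0,-1],
    [0,0,0.007,0,-1],
    [0,0,0.007,0,-1]
  ]
}}

```text
clock: 21.72
position: [0.6147, 0.158, 0.1167]
ee_rot: [1.0, 0.024, 0.001, 0.0]
ft_force: [-6.2, -4.1, 16.4]
grip_width: 0.001
grasp_force: 8.3
```

{"name": "carry_out", "arguments": {
  "deltas": [
    [0,0,0.004,0,-1],
    [0,0,0.006,0,-1],
    [0,0,0.006,0,-1]
  ]
}}

```text
clock: 22.1
position: [0.6147, 0.1581, 0.1163]
ee_rot: [1.0, 0.024, 0.001, 0.0]
ft_force: [-8.8, -5.0, 20.9]
grip_width: 0.002
grasp_force: 10.4
```

{"name": "carry_out", "arguments": {
  "deltas": [
    [0,0,-0.01,0,-1],
    [0,0,-0.02,0,-1],
    [0,0,-0.02,0,-1]
  ]
}}

```text
clock: 22.48
position: [0.6146, 0.1582, 0.1184]
ee_rot: [1.0, 0.024, 0.001, 0.0]
ft_force: [-4.9, -2.7, 12.9]
grip_width: -0.0
grasp_force: 6.4
```

```bash
cat >> h.py <<'E'
def prof(n):
    p=camera(n); C=cloud(p); C=C[(abs(C[:,0]-.61)<.06)&(abs(C[:,1]-.18)<.12)&(C[:,2]>.06)&(C[:,2]<.14)]
    a=np.radians(2.85); M=np.array([[np.cos(a),np.sin(a)],[-np.sin(a),np.cos(a)]]); F=C.copy(); F[:,:2]=(C[:,:2]-[.5635,.1808])@M.T
    S=F[abs(F[:,0]-.05)<.007]; print(n)
    for yy in range(-82,60,4):
        k=abs(S[:,1]*1000-yy)<2
        if k.sum()>2: print(yy,k.sum(),np.round(np.percentile(S[k,2],[5,50,95])*1000,1))
    return p,F
E
python3 - <<'E'
from h import *
for n in ["wrist","scene"]: prof(n)
E
```

```text
wrist
-78 171 [109.1 110.1 111. ]
-74 271 [109.4 110.3 111.2]
-70 279 [109.2 110.2 111.1]
-66 448 [ 68.1 109.6 111. ]
-62 631 [ 66.1 102.3 110.7]
-58 761 [ 61.3  97.8 110.8]
-54 403 [ 96.5 105.4 108.8]
-50 368 [ 91.   99.8 103.3]
-46 281 [90.9 92.1 98.2]
-42 204 [90.5 92.  93.1]
-38 87 [ 90.6  93.1 118.3]
-34 51 [ 94.5  95.5 121.6]
-26 298 [132.2 133.3 137.2]
-22 40 [134.4 136.6 139. ]
-18 76 [ 62.7  67.4 101.5]
-14 169 [68.5 73.2 95.9]
-10 242 [74.4 92.5 93.8]
-6 339 [77.3 93.5 99.5]
-2 333 [79.7 98.5 99.8]
2 316 [79.6 98.7 99.8]
6 236 [77.2 93.5 99.6]
10 279 [74.8 93.1 94.1]
14 295 [69.9 93.3 94.2]
18 230 [92.1 93.4 94.4]
22 229 [92.7 93.6 94.5]
26 215 [92.8 93.7 94.7]
30 232 [92.6 93.8 94.5]
34 196 [92.8 93.8 94.7]
38 345 [91.7 95.  97.2]
42 261 [96.4 97.6 98.7]
46 201 [96.8 97.6 98.6]
50 80 [94.5 95.8 96.9]
scene
-78 8 [109.7 111.5 112.9]
-74 4 [108.1 112.2 112.8]
-70 7 [ 79.5 110.9 113.7]
-66 38 [ 63.1  84.5 111.8]
-62 28 [ 61.9  86.8 111.5]
-58 16 [ 64.1 102.9 113. ]
-54 8 [ 89.3  99.9 105.8]
-50 7 [87.7 95.4 99.2]
-46 8 [86.5 90.5 97.1]
-42 9 [ 88.   92.7 127.2]
-38 37 [ 93.2 112.8 131.4]
-34 14 [ 88.6 102.6 131.1]
-30 5 [ 90.1 113.9 125.5]
-22 5 [ 90.  106.2 135.5]
-18 12 [ 62.7  70.8 131.8]
-14 19 [ 65.2  74.9 124.3]
-10 14 [ 73.3  88.8 102.7]
-6 17 [ 78.5  93.4 101.3]
-2 11 [ 81.7  99.3 102.1]
2 11 [ 80.3  93.6 101. ]
6 7 [83.1 95.4 99.3]
10 5 [80.7 93.9 95.2]
14 12 [74.6 93.4 96.8]
18 4 [90.4 93.4 95.6]
22 8 [87.5 93.4 96.6]
26 6 [90.6 95.1 96.6]
30 6 [91.6 95.5 96.6]
34 9 [ 89.3  95.2 100.8]
38 9 [ 90.9  96.6 101.7]
42 7 [ 94.4  98.7 101.7]
46 4 [ 96.8 100.6 102.3]
```

The strap profile is level and the catch's nose is at its upright position, so it looks latched. I lift off and check.

{"name": "carry_out", "arguments": {
  "deltas": [
    [0,0,-0.02,0,-1],
    [0,0,-0.04,0,-1],
    [0,0,-0.1,0,-1],
    [0,0,-0.4,0,-1],
    [0,0,-0.8,0,-1],
    [0,0,-0.8,0,-1]
  ]
}}

```text
clock: 23.32
position: [0.616, 0.1596, 0.2425]
ee_rot: [1.0, 0.024, 0.004, -0.001]
ft_force: [0.0, -0.5, -1.1]
grip_width: 0.002
grasp_force: 0.0
```

```bash
python3 - <<'E'
from h import *
st()
p,F=prof("wrist")
S=F[(abs(F[:,0]-.05)<.007)&(F[:,2]>.085)&(((F[:,1]>.01)&(F[:,1]<.034))|((F[:,1]>-.045)&(F[:,1]<-.039)))]
print("strap slope",np.polyfit(S[:,1],S[:,2],1))
p,F=pun()
E
```

```text
t 23.325 pos [0.616  0.1596 0.2425] yaw 2.736788132110954 F [ 0.0135 -0.4779 -1.1388] grip 0.0018408051453543256 0.0
wrist
-78 63 [108.9 110.2 111.3]
-74 97 [109.3 110.4 111.4]
-70 87 [109.2 110.3 111.5]
-66 131 [ 70.  109.8 111.1]
-62 158 [ 65.9 108.3 111.1]
-58 185 [ 61.1 107.2 110.7]
-54 106 [ 97.6 105.4 108.4]
-50 101 [ 94.7 100.2 103.7]
-46 88 [93.8 95.1 97.7]
-42 83 [93.8 94.7 95.9]
-38 85 [93.8 95.9 98.8]
-34 82 [97.  97.9 99.1]
-30 84 [96.7 97.9 99.2]
-26 83 [97.  97.9 99.1]
-22 83 [96.9 97.8 99. ]
-18 93 [66.1 97.7 99.1]
-14 103 [70.5 94.7 98.4]
-10 99 [74.2 94.5 95.6]
-6 99 [ 77.1  95.2 100.9]
-2 104 [ 81.  100.4 101.6]
2 102 [ 79.5 100.3 101.3]
6 83 [ 77.8  94.8 101.3]
10 97 [74.9 94.4 95.7]
14 98 [69.1 94.1 95.5]
18 82 [93.4 94.4 95.4]
22 84 [93.4 94.4 95.1]
26 83 [93.2 94.4 95.4]
30 81 [93.2 94.4 95.4]
34 74 [92.8 94.1 95.2]
38 105 [91.9 94.9 97.6]
42 90 [96.1 97.6 98.7]
46 74 [96.6 97.4 99. ]
50 42 [94.  95.5 97.1]
strap slope [-0.0061  0.0945]
t 23.375 pos [0.6151 0.159  0.2394] yaw 2.731316566537428 F [-0.0353 -0.6689 -1.7944] grip 0.0008614640163042265 0.0
24 155 ctr
[... 423 characters left out ...]
08448746904677334
60 172 ctr [-0.0004  0.0627] r 0.016203019672653623 top 0.07931939027304992
64 175 ctr [-0.0003  0.0623] r 0.016565284214685828 top 0.07951626264040465
68 188 ctr [-0.0004  0.0635] r 0.015415720139506737 top 0.07972142738094765
72 167 ctr [-0.0002  0.0686] r 0.008713254651460544 top 0.07802228251532732
76 65 ctr [-0.0003  0.0634] r 0.005841141032241349 top 0.06977183574647394
80 78 ctr [-0.0003  0.0634] r 0.006189684205325665 top 0.07017624278743946
gaps [(np.float64(0.03610133266075708), np.float64(0.05245068391220376)), (np.float64(0.07056569352206124), np.float64(0.0785303050513159)), (np.float64(0.07854431175479398), np.float64(0.08031839859507064))] 0.08110411490686568
```

The strap reads 0.006 rad (latched), the catch is upright, and the punch is still bedded and home. I hand in.

```bash
python3 -c "
from workcell import ticket
print(ticket.hand_in())"
```

```text
the job is handed in; nothing more can be done
None
```

The punch is bedded in both V's with its plain end against the stop screw, the strap is latched at about 0.006 rad under the upright catch, and the job is handed in (verdict not shown).

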